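Free the transport lock under the hood of a moisture analyser

ROBOT

A 6-joint arm with a two-finger parallel gripper is mounted at the origin on the work surface. World frame = base frame: x ahead of the robot, y to its left, z up, the work surface at z = 0. Lengths are in mm, angles in rad, forces in N, time in s.
With the tool pointing down it reaches from about 350 to 850 mm from the base axis. Payload 8.1 kg.
Tool frame: the origin (TCP) lies midway between the tips of the shut fingers; the grasp point (between the pads) lies 19 mm behind it; z points along the fingers, y is the direction in which the jaws open and shut (so a half turn about z gives the same grasp; the last joint's range is limited). The gripper opens to 93 mm and grips with 3 to 60 N. Pads are 15 mm wide; open, the fingers measure 128 mm over their backs; the gripper's body (75 mm by 188 mm) begins 65 mm behind the grasp point.
Start: joints at [-1.326, 0.13, 1.488, -0, 1.523, -0.085], TCP at [194.332, -567.662, 218.635] pointing down, gripper open.
Joint ranges: [-2.96, 2.96], [-0.89, 2.26], [0.02, 2.5], [-1.34, 4.48], [0, 2.73], [-2.66, 2.66]. Speed limits (rad/s): [2.39, 2.39, 2.79, 3.14, 3.14, 3.14].

INTERFACE

Orientations are given as a unit quaternion [x, y, z, w].
In Python, from rig import manip gives the robot as it stands. Calls block until the motion is done:
- manip.move_pose(position, orientation): joint-space move of the TCP to a pose.
- manip.servo_line(position, attitude=None, velocity=150, contact_N=None): straight line of the TCP; attitude=None keeps the orientation; velocity is the mean speed in mm/s. With contact_N (N) it stops when the force on the tool has changed by that much, and returns True; else False.
- manip.move_joints(angles): joint-space move.
- manip.set_gripper(opening): finger opening in mm; the grip force is fixed at half the most; returns when the fingers have stopped.
- manip.sleep(seconds).
- manip.inverse_kinematics(position, orientation): joint angles nearest the present ones, or None.
- manip.capture(name): name is "scene" or "top" or "wrist"; returns a dict with "pixels" (400x640x3 uint8, red, green, blue), "depth" (400x640 float32, mm along the optical axis (not along the pixel's ray), 0 where there is no reading), "fx", "fy", "cx", "cy" (pixels), "extrinsics" (4x4, takes a point from camera to world coordinates); the wrist camera has in their place "T_tool_cam" (4x4, takes a point from camera to tool coordinates, whose origin is the TCP and whose axes are the flange's). Camera axes: x right, y down, z forward; pixel columns grow to the right and rows downward; lengths in mm; the calibration is good to about 2 mm. A picture is of the moment at which its call begins: read the wrist's pose just before it.
A pose or a line that the arm cannot do raises manip.PlanningError and nothing moves.
- manip.hand_in(): hands the job in, once; it reports no verdict.
Readings, each from a call of its own:
- manip.get_time_s(): time.
- manip.get_q(): joint angles.
- manip.get_qd(): joint speeds.
- manip.get_effort(): joint torques, N m.
- manip.get_ee_pos(): TCP position.
- manip.get_tcp_rot(): TCP orientation.
- manip.get_ft_force(): force on the tool from outside, world axes, zero at the start.
- manip.get_moment(): the same for the moment, N m.
- manip.get_grip_width(): finger opening in mm.
Only numpy, scipy, OpenCV 4.12 (cv2) and the standard library are available. Lean on these libraries where they do the work, as an engineer would, in place of code of your own. Each camera call takes 0.05 s, during which the arm holds its last target. There are 200 camera calls.

TASK

The moisture analyser has just been set up on the bench and its weighing cell is still locked for transport. Lift its round heating hood and swing it right back until it leans open on its stop by itself, then turn the transport-lock knob in the sample chamber beneath it anticlockwise (seen from above) as far as it will go. Leave the hood standing open, and do not shift or knock over the egg jar, the weight or the bottle beside the analyser.

Things in the scene. Friction and masses are not known exactly. Their poses are not given: they have to be found in the camera images.
- analyser: Moisture analyser, light grey base 325 (x) x 200 (y) x 75 mm, fixed. Origin on the bench below the axis of its round sample chamber; x points from the sloping key panel at its front (-190 mm) to the hood's hinge at its rear (+105 mm), z up. Yaw varies from 0.85 to 1.75 rad. Chamber: recess 150 mm across, 22 mm deep, floor 54 mm above the bench, under the hood.
- hood (a joint): Angle of the hood about its level rear hinge, rad: 0 shut (start), growing as its front lifts, 1.65 leaning back on its open stop. White drum 156 mm across, 93 mm tall, about 0.6 kg, its top 170 mm above the bench when shut. The hinge is free: below about 1.1 rad the hood falls shut; beyond, its weight carries it to the stop, where it stays. Lifting at the handle takes about 3 N.
- hood_hinge (a point): Middle of the hood's hinge axis, 85 mm above the bench, 105 mm behind the chamber's axis; the axis is level, along the analyser's y. With the hood open, its mouth stands upright just above this axis and the drum lies behind it.
- hood_handle (a point): Middle of the hood's handle: black round bar 12 mm thick, 86 mm straight, parallel to the hinge, centre line 35 mm out from the hood's front wall. Shut: 140 mm above the bench, 30 mm below the hood's top, 218 mm in front of and 55 mm above the hinge. Pinched from above it pivots between the fingers as the hood turns. Open: 298 mm above the bench, 72 mm behind the hinge, wall 35 mm below.
- lock_knob (a joint): Angle of the transport-lock knob about its upright axis, rad, growing anticlockwise seen from above: 0 locked stop, 1.4 free stop; starts between 0 and 0.3, stays where left, resists with 0.05 N m. Its bar grip points (this angle - 0.7) rad from the analyser's x axis; the end with a white line is towards the analyser's front. On the chamber floor a dark dot marks locked, a dark ring free.
- knob_grip (a point): Point on the knob's axis at the height to grip it, 80 mm above the bench, 26 mm above the chamber floor. Grey plastic knob in the middle of the chamber under the hood: a disc 60 mm across with its top 64 mm above the bench, and on it an upright bar grip 60 mm long and 14 mm thick, its top 90 mm above the bench.
- egg_jar_center (a point): Centre (55 mm up) of a clear egg-shaped sample jar, 66 mm across and 110 mm tall, standing upright on the bench beside the analyser. Leave alone.
- weight_center (a point): Centre (35 mm up) of a steel 500 g test weight with a head knob, 48 mm across and 73 mm tall, standing on the bench beside the analyser. Leave alone.
- bottle_center (a point): Centre (60 mm up) of a white bottle with blue cap, 56 mm across and 120 mm tall, standing on the bench beside the analyser. Leave alone.

How it is judged (in metres and radians):
On the way, in this order (a step that is already met when the one before it is completed fails the run):
1. the hood leans open on its stop and the fingers have let go of it (value of joint hood above 1.55 rad and contact force between each of the arm, the fingers and hood below 0.2 N), for 0.3 s.
2. the knob is turned to its free stop while the hood stands open (value of joint lock_knob above 1.28 rad and value of joint hood above 1.55 rad), for 0.2 s.
At the end, for the whole second after the job is handed in: The hood leans open on its stop (over 1.55 of 1.65 rad) and the lock knob stands at its free stop (over 1.28 of 1.4 rad), both at rest and released; jar, weight and bottle are within 30 mm of where they stood and upright (all of step 2 and velocity of joint hood between -0.05 and 0.05 rad/s and velocity of joint lock_knob between -0.05 and 0.05 rad/s and distance of each of egg_jar_center, weight_center, bottle_center from where it was at the start of the episode below 0.03 m); the robot touches nothing.
It fails at once if the egg jar, the weight or the bottle is shifted by more than 30 mm or tipped by more than 0.35 rad (distance of any of egg_jar_center, weight_center, bottle_center from where it was at the start of the episode above 0.03 m or angle between any of egg_jar_center, weight_center, bottle_center's own z axis and vertical above 0.35 rad).
It also fails if it takes over 61 s, if anything falls off the work surface, if the arm or the gripper's body presses on something with over 40 N, if the wrist force passes 120 N, or if a joint passes its speed limit or range.

## Working session

There is one attempt and no reset: what is moved stays moved. The work goes in short steps, each a Python script; the robot and the scene stay as the last script left them, time stands still between calls to the robot, and variables do not carry over. Pictures are saved under pics/ and viewed, about 8 in all and at most 12, crops included, and the job is handed in when it is done.

```bash
ls; mkdir -p pics; python3 - <<'E'
from rig import manip
import cv2,numpy as np
for n in ("scene","top"):
    c=manip.capture(n); np.savez(f"pics/{n}0.npz",**c)
    cv2.imwrite(f"pics/{n}0.png",c["pixels"][:,:,::-1])
    print(n,c["fx"],c["cx"],c["cy"],np.round(c["extrinsics"],3).tolist(),(c["depth"]>0).mean())
print(manip.get_time_s())
E
```

```text
pics
scene 488.52133029456354 325.22389588034065 199.05317188838734 [[-0.471, 0.467, -0.748, 1237.039], [0.882, 0.231, -0.411, 349.327], [-0.019, -0.853, -0.521, 582.846], [0.0, 0.0, 0.0, 1.0]] 0.99583984375
top 362.018037666101 320.8770482904241 200.1487300878751 [[-0.0, -0.989, 0.145, 444.286], [-0.999, 0.006, 0.036, -29.553], [-0.037, -0.145, -0.989, 903.499], [0.0, 0.0, 0.0, 1.0]] 0.996046875
0.1
```

View pics/scene0.png

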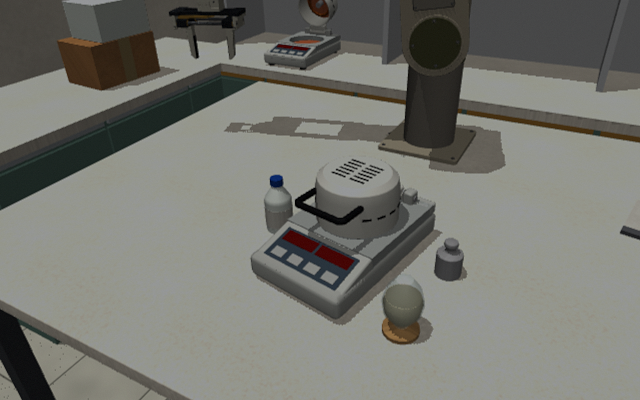

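View pics/top0.png

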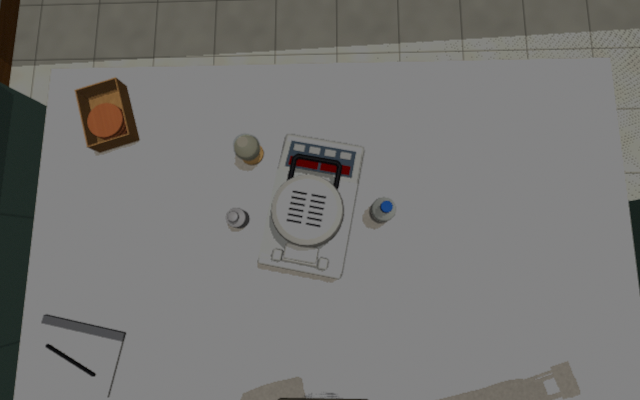

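The scene view shows the analyser with its hood shut: handle bar about (330,212), panel facing the camera. The weight is at (449,262), the jar at (403,305) and the bottle at (278,205). The top view shows the hood disc at (307,210), handle at (318,158), hinge at (300,257), jar at (248,150), weight at (237,218) and bottle at (383,210). The front seems to face away from the robot, which doesn't fit the stated yaw range, so I'll check the calibration before measuring.

```bash
cat > h.py <<'E'
import numpy as np,cv2
def ld(f): return dict(np.load(f))
def proj(c,P,E=None):
    E=c["extrinsics"] if E is None else E
    p=np.linalg.inv(E)@np.append(P,1); return np.round([c["fx"]*p[0]/p[2]+c["cx"],c["fy"]*p[1]/p[2]+c["cy"]],1)
def ray(c,u,v,E=None):
    E=c["extrinsics"] if E is None else E
    return E[:3,3],E[:3,:3]@np.array([(u-c["cx"])/c["fx"],(v-c["cy"])/c["fy"],1.])
def onz(c,u,v,z,E=None):
    o,d=ray(c,u,v,E); return o+d*(z-o[2])/d[2]
def cloud(c,E=None):
    E=c["extrinsics"] if E is None else E
    v,u=np.mgrid[:400,:640]; d=c["depth"]
    P=np.stack([(u-c["cx"])/c["fx"]*d,(v-c["cy"])/c["fy"]*d,d],-1)
    return P@E[:3,:3].T+E[:3,3]
def tri(r1,r2):
    (a,d),(b,e)=r1,r2; s=np.linalg.lstsq(np.stack([d,-e],1),b-a,rcond=None)[0]
    p,q=a+s[0]*d,b+s[1]*e; return (p+q)/2,np.linalg.norm(p-q)
E
python3 - <<'E'
from h import *
s,t=ld("pics/scene0.npz"),ld("pics/top0.npz")
for n,c in(("s",s),("t",t)): print(n,[proj(c,p) for p in([0,0,0],[194,-568,218])])
S,T=cloud(s),cloud(t)
for u,v in((330,212),(358,170),(449,242),(277,180),(250,145),(200,300)):print("s",u,v,S[v,u].round())
for u,v in((318,158),(307,210),(237,215),(386,207),(245,145),(300,257),(500,100)):print("t",u,v,T[v,u].round())
m=(T[:,:,2]>130)&(T[:,:,2]<200)&(np.arange(640)>220)&(np.arange(640)<420)
n,l,st,ce=cv2.connectedComponentsWithStats(m.astype(np.uint8))
print(st,ce)
# triangulate: handle middle, bottle cap, weight head, jar
for n,a,b in(("handle",(330,212),(318,158)),("cap",(277,180),(386,207)),("whead",(451,243),(234,215)),("hoodtop",(358,172),(307,210))):
    print(n,[x.round() for x in tri(ray(s,*a),ray(t,*b))])
E
```

```text
s [array([427.1, 141.5]), array([212.7,  58.2])]
t [array([322.5, 449. ]), array([648.7, 400.3])]
s 330 212 [609.  13. 121.]
s 358 170 [530.  29. 170.]
s 449 242 [534. 207.  71.]
s 277 180 [ 551. -134.  119.]
s 250 145 [ 236. -438.   -0.]
s 200 300 [ 791. -147.    0.]
t 318 158 [647.   4. 145.]
t 307 210 [531.  26. 172.]
t 237 215 [533. 198.  68.]
t 386 207 [ 543. -142.  119.]
t 245 145 [690. 174. 107.]
t 300 257 [436.  46. 103.]
t 500 100 [ 836. -460.   -2.]
[[     0      0    640    400 251353]
 [   271    154     73     94   4647]] [[319.71695584 199.38138793]
 [307.76500968 205.9156445 ]]
handle [array([642.,  16., 143.]), np.float64(26.0)]
cap [array([ 543., -142.,  114.]), np.float64(3.0)]
whead [array([532., 207.,  68.]), np.float64(6.0)]
hoodtop [array([531.,  28., 166.]), np.float64(4.0)]
```

Both views agree and the calibration is sound. The analyser's x axis points back towards the robot (yaw about 2.9), so I'll go with the measured yaw and ignore the stated range. Next I'll refine the handle bar, the hood axis and the yaw.

```bash
python3 - <<'E'
from h import *
s,t=ld("pics/scene0.npz"),ld("pics/top0.npz")
def black(c,box):
    x0,y0,x1,y1=box; m=np.zeros((400,640),np.uint8)
    m[y0:y1,x0:x1]=(c["pixels"][y0:y1,x0:x1].max(2)<40); return m
T=cloud(t)
mt=black(t,(280,145,350,195)); ms=black(s,(290,180,368,226))
v,u=np.nonzero(mt)
P=np.array([onz(t,a,b,140) for a,b in zip(u,v)])
print("top black extents",u.min(),u.max(),v.min(),v.max(),len(u))
# straight bar: farthest strip
sel=[]
for col in range(u.min(),u.max()+1):
    vv=v[u==col]
    if len(vv): sel.append((col,vv.min(),vv.max()))
print(sel[::4])
v2,u2=np.nonzero(ms); print("scene",[(c,v2[u2==c].min(),v2[u2==c].max()) for c in range(u2.min(),u2.max(),5) if (u2==c).any()])
# hood disc on its top plane
d=T[:,:,2]; m=((d>163)&(d<180)&(mt==0)).astype(np.uint8); m[:, :260]=0; m[:,355:]=0
cs,_=cv2.findContours(m,cv2.RETR_EXTERNAL,cv2.CHAIN_APPROX_NONE); c=max(cs,key=cv2.contourArea)
zt=np.median(d[m>0]); Q=np.array([onz(t,*p[0],zt)[:2] for p in c]).astype(np.float32)
print("hood z",zt,cv2.minEnclosingCircle(Q),cv2.fitEllipse(Q))
# base rectangle: all pts 20..110 high on top view, near
m=((d>60)&(d<78)).astype(np.uint8);m[:, :255]=0;m[:,370:]=0;m[:130]=0;m[282:]=0
n,l,st,_=cv2.connectedComponentsWithStats(m);print(st[1:])
pts=T[m>0][:,:2].astype(np.float32);print("base rect",cv2.minAreaRect(pts))
for n,c in (("s",s),("t",t)):
    im=c["pixels"][:,:,::-1]; x0,y0=(285,150) if n=="s" else (255,130)
    cv2.imwrite(f"pics/{n}crop.png",cv2.resize(im[y0:y0+100,x0:x0+130],None,fx=3,fy=3,interpolation=cv2.INTER_NEAREST))
a,b=cv2.imread("pics/scrop.png"),cv2.imread("pics/tcrop.png"); cv2.imwrite("pics/crops.png",np.hstack([a,b]))
E
```

```text
top black extents 288 341 154 193 452
[(288, np.int64(177), np.int64(178)), (292, np.int64(157), np.int64(176)), (296, np.int64(154), np.int64(160)), (300, np.int64(154), np.int64(192)), (304, np.int64(155), np.int64(193)), (308, np.int64(156), np.int64(160)), (312, np.int64(156), np.int64(160)), (316, np.int64(157), np.int64(161)), (320, np.int64(158), np.int64(162)), (324, np.int64(158), np.int64(162)), (328, np.int64(159), np.int64(163)), (332, np.int64(160), np.int64(164)), (336, np.int64(160), np.int64(187)), (340, np.int64(163), np.int64(175))]
scene [(295, np.int64(200), np.int64(205)), (300, np.int64(196), np.int64(207)), (305, np.int64(194), np.int64(210)), (310, np.int64(191), np.int64(212)), (315, np.int64(188), np.int64(214)), (320, np.int64(210), np.int64(217)), (325, np.int64(212), np.int64(219)), (330, np.int64(215), np.int64(221)), (335, np.int64(217), np.int64(223)), (340, np.int64(218), np.int64(224)), (345, np.int64(216), np.int64(223)), (350, np.int64(212), np.int64(220)), (355, np.int64(180), np.int64(216)), (360, np.int64(206), np.int64(212)), (365, np.int64(220
[... 399 characters left out ...]
]
 [ 305  150    1    1    1]
 [ 310  151    1    1    1]
 [ 298  153    1    1    1]
 [ 302  152    4    3    6]
 [ 307  152    6    4   10]
 [ 317  153    1    1    1]
 [ 329  155    1    1    1]
 [ 333  154    2    2    2]
 [ 313  156    1    1    1]
 [ 315  156    1    1    1]
 [ 319  156    3    2    4]
 [ 323  156    1    2    2]
 [ 325  157    3    2    4]
 [ 330  157    5    3    8]
 [ 293  159   43   26  605]
 [ 342  158    2    3    4]
 [ 345  158    3    2    3]
 [ 345  161    1    1    1]
 [ 356  161    1    1    1]
 [ 358  161    1    1    1]
 [ 317  261    1    3    3]]
base rect ((552.3670654296875, 59.71614074707031), (259.3991394042969, 289.3040771484375), 79.16109466552734)
```

View pics/crops.png

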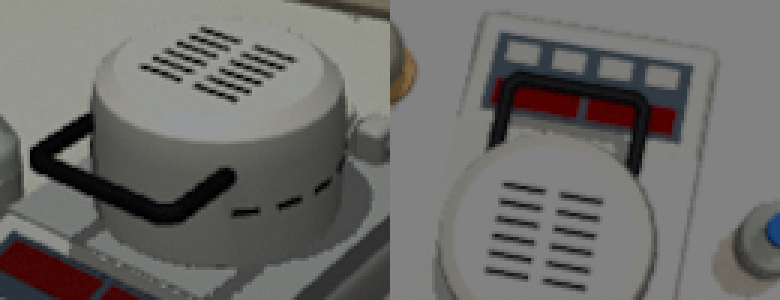

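The crops show the bar clearly. Its corners are at about (298,203) and (340,221) in the scene view and (340,162) and (294,157) in the top view. I'll triangulate them.

```bash
python3 - <<'E'
from h import *
s,t=ld("pics/scene0.npz"),ld("pics/top0.npz")
# epipolar-consistent: bar line in top cols 296..336; plane of scene line (fit)
ts=np.array([(c,r) for c,r in zip(range(300,334,4),(0,)*9)])
def midline(c,box,cols):
    x0,y0,x1,y1=box;o=[]
    for k in cols:
        r=np.nonzero(c["pixels"][y0:y1,k].max(1)<40)[0]+y0
        o.append((k,r.mean()))
    return np.array(o)
A=midline(t,(0,150,0,168),range(302,334,3)); 
# exclude louvre contamination by box rows<168
pt=np.polyfit(A[:,0],A[:,1],1); print("top fit",pt,np.abs(np.polyval(pt,A[:,0])-A[:,1]).max())
B=midline(s,(0,205,0,230),range(320,338,2)); ps=np.polyfit(B[:,0],B[:,1],1); print("scene fit",ps,np.abs(np.polyval(ps,B[:,0])-B[:,1]).max())
o,d1=ray(s,310,np.polyval(ps,310)); _,d2=ray(s,340,np.polyval(ps,340)); n=np.cross(d1,d2)
X=[]
for k in (300,317,332):
    a,d=ray(t,k,np.polyval(pt,k)); X.append(a+d*(n@(o-a))/(n@d))
X=np.array(X); print(X.round(1))
bar=X[0]-X[2]; print("yaw from bar",np.arctan2(bar[1],bar[0])+np.pi/2)
for z in(140,144): print(z,onz(t,317,np.polyval(pt,317),z).round(1),onz(t,294.5,np.polyval(pt,294.5),z).round(1),onz(t,339.5,np.polyval(pt,339.5),z).round(1))
for a,b in(((299,203.3),(339.5,162.3)),((340,221),(294.3,156.8))): print([x.round(1) for x in tri(ray(s,*a),ray(t,*b))])
E
python3 - <<'E'
from rig import manip
import numpy as np
from scipy.spatial.transform import Rotation as R
print(manip.get_tcp_rot(),R.from_quat(manip.get_tcp_rot()).as_matrix().round(2).tolist())
E
```

```text
top fit [  0.17575758 103.46666667] 0.4000000000000057
scene fit [ 0.44583333 70.65555556] 0.21944444444443434
[[652.8  43.8 140.9]
 [645.6   6.8 141.4]
 [639.3 -25.6 141.8]]
yaw from bar 2.950142552356921
140 [646.    6.9 140. ] [655.3  55.9 140. ] [636.7 -41.8 140. ]
144 [644.9   6.7 144. ] [654.2  55.5 144. ] [635.7 -41.8 144. ]
[array([636.1, -37.8, 140.7]), np.float64(9.3)]
[array([652. ,  55.3, 141.1]), np.float64(2.1)]
[ 9.86432748e-01  1.64163751e-01 -7.83214436e-05 -8.30465011e-04] [[0.95, 0.32, -0.0], [0.32, -0.95, 0.0], [0.0, -0.0, -1.0]]
```

```bash
cat >> h.py <<'E'
from scipy.spatial.transform import Rotation as R
YAW=2.953; r=np.array([np.cos(YAW),np.sin(YAW),0]); Z=np.array([0,0,1.])
BAR=np.array([645.7,7.,141.]); C=BAR*[1,1,0]+113*r; HINGE=C+105*r+85*Z
def quat(yd,tilt=0):  # jaw axis yd (horizontal), tool z down, tilted about bar
    z=-Z*np.cos(tilt)+yd*np.sin(tilt); y=yd*np.cos(tilt)+Z*np.sin(tilt)
    return R.from_matrix(np.stack([np.cross(y,z),y,z],1)).as_quat()
def tcp(q,g): return g+R.from_quat(q).as_matrix()[:,2]*19
def arc(p,dz=0):
    f,u=218,55+dz; return HINGE-r*(f*np.cos(p)-u*np.sin(p))+Z*(f*np.sin(p)+u*np.cos(p))
E
python3 - <<'E'
from h import *
from rig import manip
print(C,HINGE,arc(0),arc(1.65))
for sg in(1,-1):
  for tl in(0,.3,-.3):
    q=quat(sg*r,tl); print(sg,tl)
    for g in [arc(0)+80*Z]+[arc(p) for p in(0,.5,1,1.3,1.6)]+[arc(1.6)+80*Z]+[C+80*Z]:
        j=manip.inverse_kinematics(list(tcp(q,g)),list(q)); print(None if j is None else np.round(j,2))
E
```

```text
[534.70359708  28.18486577   0.        ] [431.56534657  47.86991804  85.        ] [645.7   7.  140. ] [360.76739079  61.38247476 297.96492732]
1 0
None
None
None
None
None
None
None
None
1 0.3
None
None
None
None
None
None
None
None
1 -0.3
None
None
None
None
None
None
None
None
-1 0
[-0.07  0.26  1.37 -0.    1.51  0.12]
[-0.07  0.31  1.46 -0.    1.37  0.12]
[-0.06  0.11  1.51 -0.    1.52  0.13]
[-0.03 -0.15  1.66 -0.    1.63  0.16]
[-0.01 -0.33  1.79 -0.    1.68  0.18]
[ 0.02 -0.52  1.94 -0.    1.72  0.21]
[ 0.02 -0.5   1.78 -0.    1.86  0.21]
[-0.04  0.09  1.83 -0.    1.22  0.15]
-1 0.3
[-0.05 -0.01  1.69 -0.05  1.16  0.16]
[-0.05  0.06  1.78 -0.05  1.01  0.16]
[-0.03 -0.16  1.81 -0.05  1.2   0.17]
[ 0.01 -0.44  1.92 -0.06  1.37  0.2 ]
[ 0.05 -0.64  2.03 -0.07  1.46  0.23]
[ 0.1  -0.85  2.16 -0.09  1.54  0.28]
[ 0.1  -0.79  1.99 -0.09  1.66  0.27]
[-0.01 -0.17  2.11 -0.07  0.9   0.22]
-1 -0.3
[-0.09  0.56  1.03  0.03  1.86  0.11]
[-0.09  0.6   1.11  0.03  1.73  0.1 ]
[-0.08  0.4   1.2   0.03  1.84  0.12]
[-0.06  0.13  1.41  0.04  1.9   0.14]
[-0.04 -0.05  1.57  0.05  1.92  0.15]
[-0.02 -0.22  1.74  0.05  1.92  0.17]
[-0.02 -0.22  1.6   0.05  2.06  0.18]
[-0.07  0.37  1.53  0.04  1.53  0.11]
```

```bash
python3 - <<'E'
from h import *
from rig import manip
q=quat(-r); off=-4*r
manip.move_pose(list(tcp(q,BAR+off+110*Z)),list(q)); manip.set_gripper(30)
p,o=manip.get_ee_pos(),manip.get_tcp_rot(); c=manip.capture("wrist")
T=np.eye(4);T[:3,:3]=R.from_quat(o).as_matrix();T[:3,3]=p; E=T@c["T_tool_cam"]; c["extrinsics"]=E
np.savez("pics/w1.npz",**c); cv2.imwrite("pics/w1.png",c["pixels"][:,:,::-1])
print(p,manip.get_grip_width(),manip.get_time_s(),manip.get_ft_force(),"bar ends proj",[proj(c,BAR+k*np.array([-r[1],r[0],0])) for k in(-40,0,40)],"tcp",proj(c,np.array(p)))
E
```

```text
[649.63488915   6.27561504 232.02752284] 30.125660591048 3.85 [ 1.02975556  0.64114597 -0.16541276] bar ends proj [array([315.3, 155. ]), array([315.6, 203.6]), array([315.8, 248.2])] tcp [320.8 251.3]
```

View pics/w1.png

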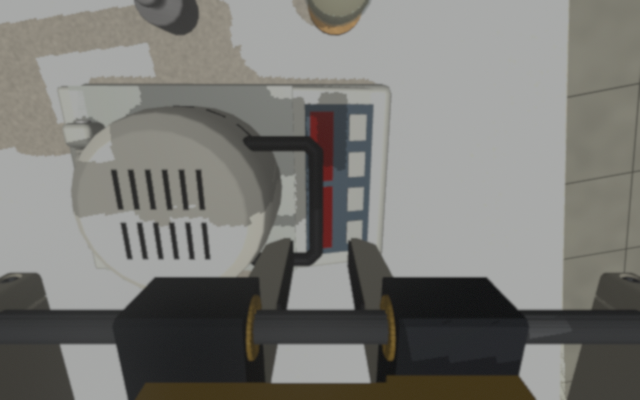

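The bar is at column 317 between rows 145 and 258, within 1.5 px of my prediction, and lies between the fingers' planes. I'll descend, grip it and swing the hood up along its arc.

```bash
python3 - <<'E'
from h import *
from rig import manip
q=quat(-r); B=BAR-1*r
hit=manip.servo_line(list(tcp(q,B-3*r)),velocity=100,contact_N=8); print("hit",hit,manip.get_ee_pos(),manip.get_ft_force())
if hit: raise SystemExit
manip.set_gripper(20); manip.servo_line(list(tcp(q,B)),velocity=20); manip.set_gripper(4)
w=manip.get_grip_width(); print("width",w,manip.get_ft_force(),manip.get_time_s())
if not 9<w<15: raise SystemExit
d=B-arc(0)
for p in np.linspace(0,.35,4)[1:]:
    manip.servo_line(list(tcp(q,arc(p)+d*[1,1,1])),velocity=80)
    print(round(p,2),np.round(manip.get_ft_force(),1),manip.get_grip_width(),np.round(manip.get_ee_pos()),manip.get_time_s())
E
```

```text
hit False [650.35280413   6.20339614 123.11898488] [ 0.40590416  0.38790461 -0.32200176]
width 10.990034771129103 [-5.70220056  1.18901393  3.00384226] 6.1667
0.12 [-1.7  0.8 -4. ] 11.07433305739712 [638.   8. 147.] 6.6417
0.23 [-2.8  1.8 -4.1] 11.106659323895299 [628.  10. 171.] 7.1167
0.35 [-1.8  0.7 -4.4] 11.277661626807937 [615.  13. 194.] 7.5917
```

Forces are about 4 N, so the hood is lifting cleanly. I'll carry on round the arc.

```bash
python3 - <<'E'
from h import *
from rig import manip
q=quat(-r); d=BAR-r-arc(0)
for p in np.linspace(.35,1.6,12)[1:]:
    manip.servo_line(list(tcp(q,arc(p)+d)),velocity=80)
    f=manip.get_ft_force(); print(round(p,2),np.round(f,1),round(manip.get_grip_width(),1),np.round(manip.get_ee_pos()))
    if np.linalg.norm(f)>25: break
print(manip.get_time_s())
c=manip.capture("scene"); cv2.imwrite("pics/s2.png",c["pixels"][:,:,::-1])
E
```

```text
0.46 [ 1.8  1.3 -0.5] 10.7 [601.  16. 214.]
0.58 [5.7 0.9 3.5] 11.2 [584.  19. 233.]
0.69 [8.8 0.2 7.8] 11.2 [565.  22. 250.]
0.8 [6.5 0.7 8.5] 10.7 [544.  27. 264.]
0.92 [6.1 1.5 7.9] 11.3 [521.  31. 275.]
1.03 [4.1 1.8 8.5] 11.2 [497.  36. 283.]
1.15 [2.3 2.9 8.7] 11.2 [472.  40. 289.]
1.26 [1.6 2.6 6.8] 11.1 [447.  45. 291.]
1.37 [0.8 5.5 3.4] 10.8 [422.  50. 291.]
1.49 [0.9 6.  1.8] 10.9 [397.  55. 288.]
1.6 [0.7 5.8 1. ] 11.1 [372.  59. 283.]
12.725
```

View pics/s2.png

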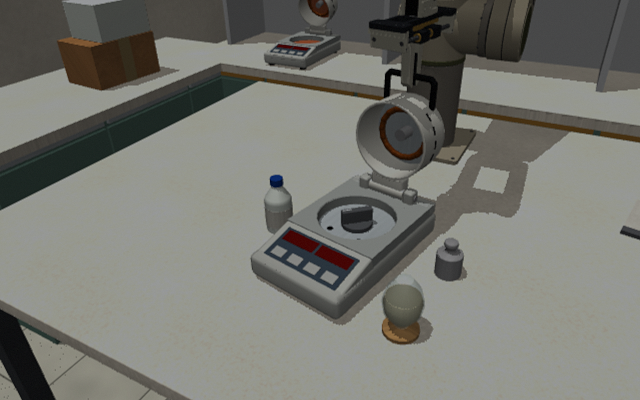

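The scene view shows the hood open, mouth upright at about (398,137), with the gripper still on the handle. The knob is visible at (357,218), and the jar, weight and bottle are unmoved. I'll release now, then take two wrist views of the chamber and fit the arm geometry to check that the forearm clears the opened handle.

```bash
python3 - <<'E'
from h import *
from rig import manip
q=quat(-r); d=BAR-r-arc(0)
manip.set_gripper(36); manip.sleep(0.5); print("ft",np.round(manip.get_ft_force(),1))
g=arc(1.6)+d
manip.servo_line(list(tcp(q,g+100*Z)),velocity=120); manip.sleep(.3)
c=manip.capture("scene"); np.savez("pics/s3.npz",**c)
# arm geometry from IK
rows,rhs=[],[]
rng=np.random.default_rng(0)
for i in range(40):
    x,z=rng.uniform(400,650),rng.uniform(80,350); t=rng.uniform(-.4,.4)
    qq=quat(np.array([-1.,0,0]),t); j=manip.inverse_kinematics([x,0,z],list(qq))
    if j is None or abs(j[0])>.01: continue
    zz=R.from_quat(qq).as_matrix()[:,2]; a,b=j[1],j[1]+j[2]
    rows+= [[1,0,np.sin(a),np.sin(b),np.cos(b),zz[0]],[0,1,np.cos(a),np.cos(b),-np.sin(b),zz[2]]]; rhs+=[x,z]
s,res,_,_=np.linalg.lstsq(np.array(rows),np.array(rhs),rcond=None); print("x0 z0 a b e L",s.round(1),res,len(rhs))
print(manip.get_ee_pos(),manip.get_time_s())
x0,z0,a,b,e,L=s
for g in (C+80*Z, C+150*Z):
  j=manip.inverse_kinematics(list(tcp(q,g)),list(q)); A,Bq=j[1],j[1]+j[2]
  el=np.array([x0+a*np.sin(A),z0+a*np.cos(A)]); f=np.array([np.sin(Bq),np.cos(Bq)]); w=el+b*f+e*np.array([np.cos(Bq),-np.sin(Bq)])
  print("elbow",el,"wrist",w,"pitch",Bq)
E
```

```text
ft [ 0.4 -0.2  0.2]Traceback (most recent call last):
  File "<stdin>", line 17, in <module>
    _assert_2d(a, b)
    ~~~~~~~~~~^^^^^^
    raise LinAlgError('%d-dimensional array given. Array must be '
            'two-dimensional' % a.ndim)
numpy.linalg.LinAlgError: 1-dimensional array given. Array must be two-dimensional
```

```bash
python3 - <<'E'
from h import *
from rig import manip
rows,rhs=[],[]
rng=np.random.default_rng(0)
for i in range(40):
    x,z=rng.uniform(400,650),rng.uniform(80,350); t=rng.uniform(-.4,.4)
    qq=quat(np.array([-1.,0,0]),t); j=manip.inverse_kinematics([x,0,z],list(qq))
    if j is None: continue
    zz=R.from_quat(qq).as_matrix()[:,2]; a,b=j[1],j[1]+j[2]; k=np.cos(j[0])
    rows+= [[1,0,np.sin(a),np.sin(b),np.cos(b),zz[0]*k],[0,1,np.cos(a),np.cos(b),-np.sin(b),zz[2]]]; rhs+=[x*k,z]
s,res,_,_=np.linalg.lstsq(np.array(rows),np.array(rhs),rcond=None); print("x0 z0 a b e L",s.round(1),res,len(rhs))
x0,z0,a,b,e,L=s
q=quat(-r)
for g in (C+80*Z, C+150*Z):
  j=manip.inverse_kinematics(list(tcp(q,g)),list(q)); A,Bq=j[1],j[1]+j[2]
  el=np.array([x0+a*np.sin(A),z0+a*np.cos(A)]); f=np.array([np.sin(Bq),np.cos(Bq)]); w=el+b*f+e*np.array([np.cos(Bq),-np.sin(Bq)])
  print("elbow",el,"wrist",w,"pitch",Bq)
print(manip.get_ee_pos(),manip.get_time_s(),j)
# knob views: two hover places, looking down; camera on +x side of tool
q=quat(-r)
def shot(n,g):
    manip.move_pose(list(tcp(q,g)),list(q))
    p,o=manip.get_ee_pos(),manip.get_tcp_rot(); c=manip.capture("wrist")
    T=np.eye(4);T[:3,:3]=R.from_quat(o).as_matrix();T[:3,3]=p; c["extrinsics"]=T@c["T_tool_cam"]
    np.savez(f"pics/{n}.npz",**c); print(n,p,proj(c,C+90*Z)); return c["pixels"][:,:,::-1]
l=np.array([-r[1],r[0],0])
a=shot("k1",C+30*l+230*Z); b=shot("k2",C-60*l+230*Z-40*r)
cv2.imwrite("pics/k.png",np.hstack([cv2.resize(i,(400,250)) for i in(a,b)])); cv2.imwrite("pics/k2.png",b)
print(manip.get_time_s(),manip.get_ft_force())
E
```

```text
Traceback (most recent call last):
numpy.linalg.LinAlgError: 1-dimensional array given. Array must be two-dimensional
```

The jaw axis sign in my fit was wrong: it should be +x.

```bash
python3 - <<'E'
from h import *
from rig import manip
rows,rhs=[],[]
rng=np.random.default_rng(0)
for i in range(40):
    x,z=rng.uniform(400,650),rng.uniform(80,350); t=rng.uniform(-.4,.4)
    qq=quat(np.array([1.,0,0]),t); j=manip.inverse_kinematics([x,0,z],list(qq))
    if j is None: continue
    zz=R.from_quat(qq).as_matrix()[:,2]; a,b=j[1],j[1]+j[2]; k=np.cos(j[0])
    rows+= [[1,0,np.sin(a),np.sin(b),np.cos(b),zz[0]*k],[0,1,np.cos(a),np.cos(b),-np.sin(b),zz[2]]]; rhs+=[x*k,z]
s,res,_,_=np.linalg.lstsq(np.array(rows),np.array(rhs),rcond=None); print("x0 z0 a b e L",s.round(1),res,len(rhs))
x0,z0,a,b,e,L=s
q=quat(-r)
for g in (C+80*Z, C+230*Z):
  j=manip.inverse_kinematics(list(tcp(q,g)),list(q)); A,Bq=j[1],j[1]+j[2]
  el=np.array([x0+a*np.sin(A),z0+a*np.cos(A)]); f=np.array([np.sin(Bq),np.cos(Bq)]); w=el+b*f+e*np.array([np.cos(Bq),-np.sin(Bq)])
  print("elbow",el.round(),"wrist",w.round(),"pitch",round(Bq,2),np.round(j,2))
l=np.array([-r[1],r[0],0])
def shot(n,g):
    manip.move_pose(list(tcp(q,g)),list(q))
    p,o=manip.get_ee_pos(),manip.get_tcp_rot(); c=manip.capture("wrist")
    T=np.eye(4);T[:3,:3]=R.from_quat(o).as_matrix();T[:3,3]=p; c["extrinsics"]=T@c["T_tool_cam"]
    np.savez(f"pics/{n}.npz",**c); print(n,p,proj(c,C+90*Z)); return c["pixels"][:,:,::-1]
print(manip.get_time_s())
a=shot("k1",C-50*l+260*Z); b=shot("k2",C-90*l+260*Z-60*r)
cv2.imwrite("pics/k.png",np.vstack([np.hstack([cv2.resize(i,(400,250)) for i in(a,b)])])); 
print(manip.get_time_s(),manip.get_ft_force())
E
```

```text
x0 z0 a b e L [  0.  318.1 369.1 553.4  61.6 377.5] [1.69360482e-24] 80
elbow [ 34. 686.] wrist [533. 438.] pitch 1.92 [-0.04  0.09  1.83 -0.    1.22  0.15]
elbow [-15. 687.] wrist [533. 588.] pitch 1.64 [-0.04 -0.04  1.68 -0.    1.5   0.15]
15.2333
k1 [544.06079155  77.27020482 242.06994079] [320.2 232.3]
k2 [611.09191187 105.64959454 242.57873439] [264.1 267. ]
16.625 [ 0.84080835  1.08648741 -0.17232477]
```

View pics/k.png

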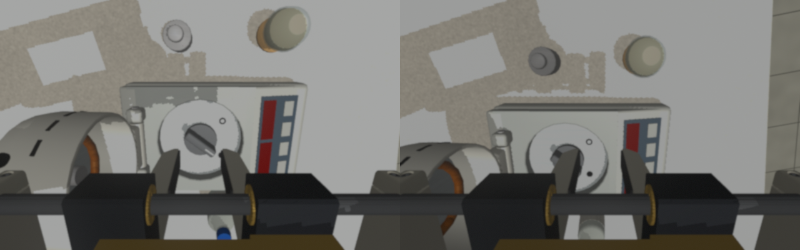

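Both wrist views show the knob between the fingertips (k1: 1.6×(200,140)) and the hood leaning open at the left. I'll move the tool towards -y so that the fingers don't hide it, then take two clean views.

```bash
python3 - <<'E'
from h import *
from rig import manip
q=quat(-r); l=np.array([-r[1],r[0],0])
ims=[]
for n,g in(("k3",C+30*l+230*Z+20*r),("k4",C+30*l+230*Z-70*r)):
    manip.move_pose(list(tcp(q,g)),list(q))
    p,o=manip.get_ee_pos(),manip.get_tcp_rot(); c=manip.capture("wrist")
    T=np.eye(4);T[:3,:3]=R.from_quat(o).as_matrix();T[:3,3]=p; c["extrinsics"]=T@c["T_tool_cam"]
    np.savez(f"pics/{n}.npz",**c); u,v=proj(c,C+80*Z).astype(int); u0,v0=max(u-65,0),max(v-65,0)
    ims.append(cv2.resize(c["pixels"][v0:v0+130,u0:u0+130,::-1],(390,390),interpolation=cv2.INTER_NEAREST)); print(n,(u,v),"crop origin",u0,v0)
cv2.imwrite("pics/kk.png",np.hstack(ims)); print(manip.get_time_s())
E
```

```text
k3 (np.int64(341), np.int64(159)) crop origin 276 94
k4 (np.int64(243), np.int64(160)) crop origin 178 95
17.8167
```

View pics/kk.png

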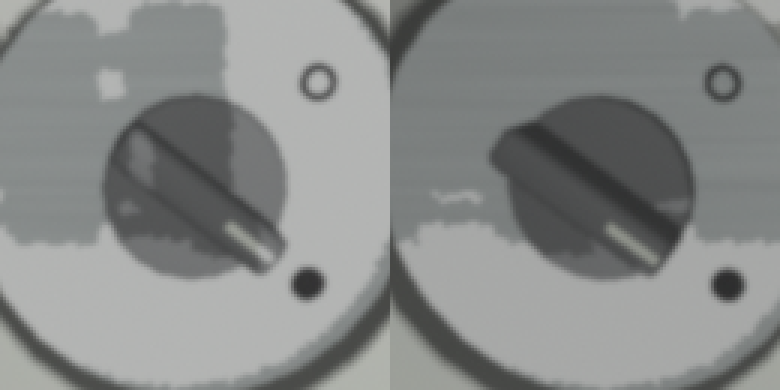

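k3 and k4 show the knob clearly: disc centres at crop (195,186) and (212,187), the bar's white line near the dark (locked) dot, and the ring (free) at the upper right. I'll triangulate these.

```bash
python3 - <<'E'
from h import *
a,b=ld("pics/k3.npz"),ld("pics/k4.npz"); oa,ob=np.array([276,94]),np.array([178,95])
f=lambda o,x,y:(o[0]+x/3,o[1]+y/3)
def T(n,p,q): X,e=tri(ray(a,*f(oa,*p)),ray(b,*f(ob,*q))); print(n,X.round(1),round(e,1)); return X
D=T("disc",(195,186),(212,187)); w0=T("w in",(228,226),(218,228)); w1=T("w out",(268,262),(265,264))
e0=T("dot",(308,284),(338,284)); e1=T("ring",(319,82),(333,83)); 
# white line by mask, least squares, on z=90 
for c,o in((a,oa),(b,ob)):
    x0,y0=o; g=c["pixels"][y0+70:y0+92,x0+65:x0+100].astype(int)
    rel=c["pixels"].astype(int).max(2)
    roi=np.zeros((400,640),np.uint8); cv2.line(roi,tuple(int(i) for i in f(o,*((228,226) if c is a else (218,228)))),tuple(int(i) for i in f(o,*((268,262) if c is a else (265,264)))),1,5)
    v,u=np.nonzero((roi>0)&(rel>140)); P=np.array([onz(c,i,j,90) for i,j in zip(u,v)])[:,:2]
    k=cv2.fitLine(P.astype(np.float32),cv2.DIST_HUBER,0,.01,.01).ravel(); th=np.arctan2(k[1],k[0])
    # line of bar passes by centre?
    n=np.array([-k[1],k[0]]); print("line",len(u),"bar-angle",(th-YAW)%np.pi, "offset C",(C[:2]-k[2:])@n,"offset D",(D[:2]-k[2:])@n)
    print("disc on z64",onz(c,*f(o,*((195,186) if c is a else (212,187))),64).round(1))
print("C",C,"dot/ring bearing from C rel x:",[ (np.arctan2(*(e-C)[1::-1])-YAW)%(2*np.pi)-np.pi for e in(e0,e1)])
E
```

```text
disc [535.4  27.7  59.4] 0.0
w in [541.8  19.1  90.7] 0.0
w out [552.2   5.1  87.3] 0.0
dot [567.8 -13.3  53.8] 0.6
ring [580.5  52.4  54.4] 0.0
line 60 bar-angle 2.4632068 offset C 0.17026570002031813 offset D 0.39914222088837975
disc on z64 [535.2  28.5  64. ]
line 19 bar-angle 2.4685278 offset C 0.17172620007588668 offset D 0.3964588070606381
disc on z64 [536.5  28.3  64. ]
C [534.70359708  28.18486577   0.        ] dot/ring bearing from C rel x: [np.float64(-0.7083632265946793), np.float64(0.6744250508328049)]
```

The knob axis is at (535.3, 28.2), with the bar at -0.676 rad relative to the analyser's x axis (knob about 0.02). The ring and dot sit at the expected ±0.7, and the measured heights are about right. At the nominal grip height the fingertips would be at z = 61 mm, below the disc's 64 mm top, so I'll grip with the TCP at 69 mm.

```bash
cat >> h.py <<'E'
K=np.array([535.3,28.2,0]); B0=YAW-.676
def kq(d,s=-1):
    t=B0+d+s*np.pi/2; return quat(np.array([np.cos(t),np.sin(t),0]))
E
python3 - <<'E'
from h import *
from rig import manip
for s in(-1,1):
    for d in(0,.7,1.4):
        j=manip.inverse_kinematics(list(K+69*Z),list(kq(d,s))); print(s,d,None if j is None else np.round(j,2))
s=-1 if all(manip.inverse_kinematics(list(K+69*Z),list(kq(d,-1))) is not None for d in(0,.7,1.4)) else 1
manip.move_pose(list(K+200*Z),list(kq(0,s))); manip.set_gripper(40)
hit=manip.servo_line(list(K+69*Z),velocity=80,contact_N=6); print("hit",hit,manip.get_ee_pos(),manip.get_ft_force())
if hit: raise SystemExit
manip.set_gripper(4); w=manip.get_grip_width(); print("s",s,"width",w,np.round(manip.get_ft_force(),1),np.round(manip.get_moment(),2),manip.get_time_s())
if not 11<w<18: raise SystemExit
for d in np.arange(.2,1.41,.2):
    manip.move_pose(list(K+69*Z),list(kq(min(d,1.39),s))); m=manip.get_moment()
    print(round(d,2),np.round(manip.get_ft_force(),1),np.round(m,2),round(manip.get_grip_width(),1))
    if np.linalg.norm(manip.get_ft_force())>30: break
print(manip.get_time_s())
E
```

```text
-1 0 [-0.04  0.08  1.82 -0.    1.24 -0.75]
-1 0.7 [-0.04  0.08  1.82 -0.    1.24 -1.45]
-1 1.4 [-0.04  0.08  1.82 -0.    1.24 -2.15]
1 0 [-0.04  0.08  1.82 -0.    1.24  2.39]
1 0.7 [-0.04  0.08  1.82 -0.    1.24  1.69]
1 1.4 [-0.04  0.08  1.82 -0.    1.24  0.99]
hit False [535.75494703  28.19560451  69.59942135] [-0.50236897  0.01456966 -0.58324555]
s -1 width 14.056606100785814 [ 0.1 -0.2 -0.1] [ 0.01 -0.1  -0.09] 21.2917
0.2 [ 1.7  0.7 -0.1] [ 0.14 -0.26  0.04] 13.8
0.4 [ 1.5  1.1 -0.7] [ 0.33 -0.44  0.06] 13.7
0.6 [ 2.   3.  -0.6] [ 0.64 -0.54  0.  ] 13.7
0.8 [ 3.2  4.3 -0.5] [ 0.92 -0.65  0.03] 14.0
1.0 [ 3.3  6.  -0.8] [ 0.99 -0.59  0.  ] 13.9
1.2 [ 2.9  6.  -1.2] [ 1.17 -0.56  0.05] 14.0
1.4 [2.5 7.1 1.2] [ 1.2  -0.46 -0.19] 13.8
23.4417
```

```bash
python3 - <<'E'
from h import *
from rig import manip
manip.set_gripper(40); manip.servo_line(list(K+280*Z),velocity=120)
q=quat(-r); l=np.array([-r[1],r[0],0]); g=C+30*l+230*Z-40*r
manip.move_pose(list(tcp(q,g)),list(q)); manip.sleep(.3)
p,o=manip.get_ee_pos(),manip.get_tcp_rot(); c=manip.capture("wrist")
T=np.eye(4);T[:3,:3]=R.from_quat(o).as_matrix();T[:3,3]=p; c["extrinsics"]=T@c["T_tool_cam"]; np.savez("pics/k5.npz",**c)
u,v=proj(c,C+80*Z).astype(int); im=c["pixels"][v-65:v+65,u-65:u+65,::-1]
s=manip.capture("scene"); s0=ld("pics/scene0.npz"); np.savez("pics/s5.npz",**s)
cv2.imwrite("pics/end.png",np.hstack([cv2.resize(im,(390,390),interpolation=cv2.INTER_NEAREST),cv2.resize(s["pixels"][60:350,230:500,::-1],(363,390))]))
print((u-65,v-65),manip.get_time_s(),np.round(manip.get_ft_force(),1))
# image change in the boxes of the bystanders
for n,(x0,y0,x1,y1) in dict(bottle=(262,172,295,235),weight=(432,236,468,282),jar=(378,272,428,345)).items():
    print(n,np.abs(s["pixels"][y0:y1,x0:x1].astype(int)-s0["pixels"][y0:y1,x0:x1]).mean().round(2))
E
```

```text
(np.int64(211), np.int64(94)) 28.3167 [ 0.1 -0.6  0.8]
bottle 8.57
weight 12.76
jar 7.96
```

View pics/end.png

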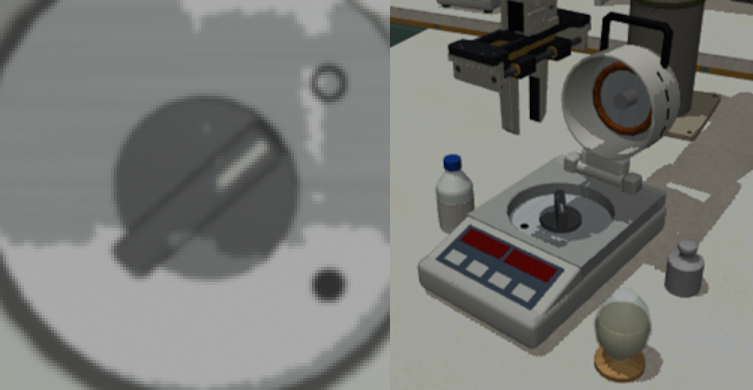

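The left crop shows the white line now pointing towards the ring. The right crop shows the hood leaning open, fingers clear, and the three objects standing. I'll put numbers on the knob angle, the hood angle and any object shift.

```bash
python3 - <<'E'
from h import *
c=ld("pics/k5.npz"); rel=c["pixels"].astype(int).max(2)
roi=np.zeros((400,640),np.uint8); f=lambda x,y:(int(211+x/3),int(94+y/3)); cv2.line(roi,f(222,184),f(264,146),1,5)
v,u=np.nonzero((roi>0)&(rel>125)); P=np.array([onz(c,i,j,90)[:2] for i,j in zip(u,v)],np.float32)
k=cv2.fitLine(P,cv2.DIST_HUBER,0,.01,.01).ravel(); th=(np.arctan2(k[1],k[0])-YAW+np.pi/2)%np.pi-np.pi/2
print("knob",th+.7,len(u))
s,s0=ld("pics/s5.npz"),ld("pics/scene0.npz")
for n,(x0,y0,x1,y1) in dict(bottle=(262,172,295,235),weight=(432,236,468,282),jar=(378,272,428,345)).items():
    g=lambda i:cv2.Canny(np.ascontiguousarray(i["pixels"].max(2)),40,100).astype(np.float32)
    m=cv2.matchTemplate(g(s)[y0-8:y1+8,x0-8:x1+8],g(s0)[y0:y1,x0:x1],cv2.TM_CCORR_NORMED); print(n,"shift px",np.array(cv2.minMaxLoc(m)[3])-8,m.max().round(2))
for p in(1.5,1.55,1.65): print(p,"handle scene px",proj(s,arc(p)))
m=(s["pixels"][68:110,425:510].max(2)<45); D=cloud(s); Q=D[60:115,425:500][(s["pixels"][60:115,425:500].max(2)<45)]; Q=Q[(Q[:,2]>280)&(Q[:,0]<420)&(Q[:,0]>300)]
l=np.array([-r[1],r[0],0]);S=D[60:120,360:480].reshape(-1,3); S=S[(S[:,2]>285)&(np.abs((S-HINGE)@l)<45)&(np.abs((S-HINGE)@r)<120)]
mm=np.median(S,0); rel=mm-HINGE; print(len(S),mm, "hood angle",np.arctan2(rel[2],-rel@r)-np.arctan2(55,218))
E
```

```text
knob 1.4125526 64
bottle shift px [0 0] 0.95
weight shift px [0 0] 0.78
jar shift px [0 0] 0.95
1.5 handle scene px [403.6  75.5]
1.55 handle scene px [406.7  75.2]
1.65 handle scene px [412.4  75.6]
830 [493.2143073   36.32484335 310.19438146] hood angle 1.0520278606299331
```

The knob is at 1.41 and no object has shifted. The hood figure was contaminated by gripper points (x ≈ 493, not the handle). I'll redo it on the handle bar alone.

```bash
python3 - <<'E'
from h import *
s=ld("pics/s5.npz"); D=cloud(s); l=np.array([-r[1],r[0],0])
rel=D-HINGE; m=(np.abs(rel@l)<35)&((rel@r)>20)&((rel@r)<130)&(rel[:,:,2]>190)&(rel[:,:,2]<240)&(s["pixels"].max(2)<60)
v,u=np.nonzero(m); print(len(u),u.min(),u.max(),v.min(),v.max()); q=np.median(rel[m],0); print(q@r,q[2],"hood",np.arctan2(q[2],-q@r)-np.arctan2(55,218))
# image check: bar mid-row crossing vs predicted bar line at several angles
for p in(1.5,1.6,1.65,1.7): print(p,proj(s,arc(p)+40*l),proj(s,arc(p)-40*l))
for col in (395,405,415,425,432):
    rr=np.nonzero(s["pixels"][60:95,col].max(1)<45)[0]+60; print(col,rr.min() if len(rr) else None,rr.max() if len(rr) else None)
E
```

```text
207 395 429 70 82
68.43390761666298 214.83690276330805 hood 1.6320371587142424
1.5 [385.2  71.7] [423.   79.5]
1.6 [391.4  71.5] [428.7  79.1]
1.65 [394.3  71.9] [431.4  79.4]
1.7 [397.1  72.5] [433.9  80. ]
395 69 74
405 71 76
415 60 92
425 61 81
432 62 94
```

The hood measures about 1.63 from the bar's camera-facing surface, and about 1.65 once corrected to its centre line. Everything checks out, so I'm handing in.

```bash
python3 -c "
from rig import manip
manip.hand_in(); print(manip.get_time_s())"
```

```text
the job is handed in; nothing more can be done
the job is handed in; nothing more can be done
```

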